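# Set the purge-air iris to half open and start the purge

## Task

Set the purge-air iris on the roof of the stainless test chamber to half open: push its lever round, with a fingertip against the upright knob and without gripping or forcing it, until the pointer stands on the long mark in the middle of the scale. Only then start the purge blower: press the small flat-topped button on the push-button station right down and let it come back, without pressing the mushroom stop button beside it. Leave the detectors and other loose things where they are.

Things in the scene. Friction and masses are not known exactly. Their poses are not given: they have to be found in the camera images.
- iris_ring (a joint): angle (rad) of the iris damper's rotating ring with its lever: 0 closed, 0.873 at the long middle mark, 1.745 fully open, growing anticlockwise seen from above. It starts below 0.5. Stiff by friction (about 2.5 N at the knob): it stays where it is left, no spring
- lever_knob: upright round black knob, free to revolve on its own axis, on the lever's flat bar, 104 mm from the ring's axis; the thing to push. Origin on the knob's axis, level with the bar's top; its 18 mm thick head spans 6 to 36 mm above that. The scale plate lies 8 mm below the origin: fingertips 6 to 12 mm above the origin clear all beside the knob. Pushed anticlockwise to open
- iris_axis (a point): point on the vertical axis about which ring and lever turn, at the height of the scale plate's face (174 mm above the bench). The ring is 168 mm across, its top 11 mm above this point; the open bell-mouth collar in its middle is 118 mm across and ends 24 mm above this point
- pointer_tip (a point): tip of the lever's pointer, 123 mm from the axis, 5 mm above the scale plate; the marks begin just outside it
- mid_mark (a point): inner end of the long middle mark on the scale plate, 124 mm from the axis: the pointer tip must stand over it. 11 engraved marks, 10 deg apart, span 50 deg to each side; the first, middle and last are long (20 mm, the others 10 mm). The scale is on the robot's side of the damper, its closed end to the left seen from the robot
- chamber: stainless test chamber, fixed, 320 (x) x 360 (y) x 150 mm high, turned with the damper on its roof; origin at the centre of its underside. Two valve actuators, 250 mm high over the bench, stand on its far corners (128 mm in x, 135 mm in y to either side)
- start_button (a joint): travel (m) of the start button: 0 released, 0.006 right down; springs back; right down takes 5 N
- start_button_top (a point): centre of the top of the start button: a steel disc 28 mm across in a low dark steel housing, on the top face of the push-button station (a grey box 160 x 100 mm, face 59 mm above the bench), at the end nearer the robot; this point is 81 mm above the bench. Press straight down
- stop_button (a joint): travel (m) of the stop button, 0 released, 0.006 down; must not be pressed
- stop_button_top (a point): centre of the top of the stop button: a black mushroom 40 mm across, 80 mm from the start button on the same station, its top 93 mm above the bench
- cradle: black charging cradle with two detectors standing in it, fixed, 170 x 100 x 85 mm; it stands on the other side of the chamber from the push-button station, and the two may change sides
- detector_roof: hand-held gas detector, grey, 105 x 58 x 26 mm, lying on the chamber's roof beside the damper
- blank_flange: stainless blank flange, a disc 55 mm across and 10 mm high, on the chamber's roof
- detector_bench: a second grey hand-held gas detector, 105 x 58 x 26 mm, lying on the bench
- gas_bottle: upright aluminium calibration-gas bottle, 74 mm across, 237 mm high
- mouse: black computer mouse on a thin blue mat, about 78 x 62 x 32 mm
- screwdriver: screwdriver lying on the bench
- clamp: aluminium flange clamp, a ring 52 mm across and 14 mm high with a screw lug

How it is judged (in metres and radians):
On the way, in this order (a step that is already met when the one before it is completed fails the run):
1. the iris lever is pushed to the long middle mark and rests there (value of joint iris_ring between 0.829 and 0.917 rad and value of joint start_button below 0.0015 m and velocity of joint iris_ring between -0.05 and 0.05 rad/s), for 0.3 s.
2. the start button is pressed right down with the iris at its mark (value of joint iris_ring between 0.829 and 0.917 rad and value of joint start_button above 0.0045 m), for 0.04 s.
At the end, for the whole second after the job is handed in: The iris pointer rests on the long middle mark within 2.5 deg (a quarter of a division, 5 mm at the pointer); the start button has been pressed right down after that and has come back up; the stop button is up; the loose things are where they were (within 25 mm) (value of joint iris_ring between 0.829 and 0.917 rad and velocity of joint iris_ring between -0.02 and 0.02 rad/s and value of joint start_button below 0.0015 m and value of joint stop_button below 0.002 m and not (distance of detector_roof from where it was at the start of the episode above 0.025 m) and not (distance of blank_flange from where it was at the start of the episode above 0.025 m) and not (distance of detector_bench from where it was at the start of the episode above 0.025 m) and not (distance of gas_bottle from where it was at the start of the episode above 0.025 m) and not (distance of mouse from where it was at the start of the episode above 0.025 m) and not (distance of screwdriver from where it was at the start of the episode above 0.025 m) and not (distance of clamp from where it was at the start of the episode above 0.025 m)); the robot touches nothing.
It fails at once if the start button is pressed while the iris is off its mark (value of joint start_button above 0.003 m and not (value of joint iris_ring between 0.829 and 0.917 rad)).
It fails at once if the stop button is pressed (value of joint stop_button above 0.003 m).
It fails at once if the lever's knob is gripped or forced (over 30 N) (contact force between the fingers and lever_knob above 30 N).
It fails at once if a loose thing is moved, lifted or carried (over 25 mm) (distance of any of detector_roof, blank_flange, detector_bench, gas_bottle, mouse, screwdriver, clamp from where it was at the start of the episode above 0.025 m).
It also fails if it takes over 48 s, if anything falls off the work surface, if the arm or the gripper's body presses on something with over 40 N, if the wrist force passes 120 N, or if a joint passes its speed limit or range.

## Robot

A 6-joint arm with a two-finger parallel gripper is mounted at the origin on the work surface. World frame = base frame: x ahead of the robot, y to its left, z up, the work surface at z = 0. Lengths are in mm, angles in rad, forces in N, time in s.
With the tool pointing down it reaches from about 300 to 950 mm from the base axis. Payload 3.1 kg.
Tool frame: the origin (TCP) lies at the very end of the fingers, on their centre line; the grasp point (between the pads) lies behind it (robot.tcp_to_grasp is the z of the grasp point in the tool frame, in mm); z points along the fingers, y is the line along which they close (so a half turn about z gives the same grasp; the last joint's range is limited). The gripper opens to 85 mm and grips with 20 to 120 N. Pads are 22 mm wide; open, the fingers measure 114 mm over their backs; the gripper's body (76 mm by 85 mm) begins 54 mm behind the grasp point. The pads swing forward as they close: fully open they stand 13 mm farther back than shut.
Start: joints at [-1.383, 0.308, 1.634, -0, 1.2, -0.07], TCP at [159.319, -604.359, 208.872] pointing down, gripper open.
Joint ranges: [-3.06, 3.06], [-0.79, 1.96], [0.05, 2.63], [-1.19, 4.34], [0.05, 2.64], [-2.94, 2.94]. Speed limits (rad/s): [2.79, 2.79, 3.14, 3.14, 3.14, 3.14].

## Interface

Orientations are given as a rotation vector (axis times angle).
In Python, from rig import sense, optics, workorder, robot gives the robot as it stands. The module is installed in compiled form; this text tells all that it offers.
- The arm moves only by the shell command python3 -m crank 'ROWS' [OPENING] [FORCE]. ROWS is JSON, a list of rows, each an object of numbers: "dx", "dy", "dz": the shift along the tool's x, y, z normalised to -1 to 1, where 1 is 40 cm; "ax", "ay", "az": the turn, a rotation vector about the tool's x, y, z normalised to -1 to 1, where 1 is pi/2 rad. A call has 1 to 20 rows; each row is the pose to reach, as a shift and turn from the pose commanded when the call began, along the tool's axes at that moment; what a row does not reach only later rows make up. A row lasts 1/10 s, in which the tool goes at most 50 mm and 8.59 degrees, less where a joint would pass 70% of its speed; a pose out of reach is approached as far as the arm can. A call with a number of a shift or a turn outside -1 to 1 is refused whole. A call with a gripper value outside its range is refused whole. OPENING is the closure, from 0 (fully open) to 1 (shut), set as the call begins (- or left out, the last holds). The fingers move at their own pace and stop on an object; FORCE is the grip in N (left out, the last holds). Time passes only in rows, so rows that repeat a pose let the fingers close. It gives the time, the measured TCP pose, the force, the opening and the grip force at its end, in the units of the state.
- sense(): the state, without advancing time (a new reading comes with each control period).
- optics.read_camera(name): name is "scene" or "top"; returns a dict with "pixels" (400x640x3 uint8, red, green, blue), "fx", "fy", "cx", "cy" (pixels), "R" (3x3) and "t" (3): a world point X has camera coordinates R X + t. Camera axes: x right, y down, z forward; pixel columns grow to the right and rows downward; lengths in mm; the calibration is good to about 2 mm. A picture is of the moment at which its call begins. There is no depth.
- workorder.sign_off(): hands the job in; it is judged then, once.
The state is a dict: "time_s": time; "joints": joint angles; "qvel": joint speeds; "joint_efforts": joint torques, N m; "position": TCP position; "tool_rot": TCP orientation; "wrist_force": force on the tool from outside, world axes, zero at the start; "ft_torque": the same for the moment, N m; "grip_width": finger opening in mm; "finger_force": force on a finger pad.
Only numpy, scipy, OpenCV 4.12 (cv2) and the standard library are available. Lean on these libraries where they do the work, as an engineer would, in place of code of your own. Each camera call takes 0.05 s, during which the arm holds its last target. There are 200 camera calls.

## Working session

There is one attempt and no reset: what is moved stays moved. The work goes in short steps, Python scripts to look and compute and a shell command to move; the robot and the scene stay as the last step left them, time stands still between calls to the robot, and variables do not carry over. Pictures are saved under pics/ and viewed, at most 10 in all, crops included, and the job is handed in when it is done.

```bash
mkdir -p pics; python3 - <<'E'
from rig import sense, optics, robot
import cv2,numpy as np,pickle
for n in("scene","top"):
    c=optics.read_camera(n);cv2.imwrite(f"pics/{n}0.png",np.ascontiguousarray(c["pixels"][:,:,::-1]))
    pickle.dump(c,open(f"{n}.pkl","wb"));print(n,c["fx"],c["cx"],c["cy"],np.round(c["R"],3).tolist(),c["t"])
s=sense();print(s,robot.tcp_to_grasp)
E
```

```text
scene 497.2168513188959 318.0978385028338 184.3662932072953 [[0.757, 0.653, 0.012], [0.563, -0.643, -0.52], [-0.332, 0.4, -0.854]] [-369.12806204 -217.82598436 1953.1112318 ]
top 373.5061624103866 318.7339609774402 196.5580247372708 [[0.005, -1.0, 0.001], [-0.985, -0.005, -0.174], [0.174, 0.0, -0.985]] [ -16.46815433  513.43634598 1211.70566391]
{'time_s': 0.1, 'joints': array([-1.38271238e+00,  3.08942795e-01,  1.63507734e+00, -7.30890357e-07,
        1.19973328e+00, -6.97114646e-02]), 'qvel': array([-9.20643178e-04, -1.52038916e-03, -2.87220705e-03, -5.63217666e-05,
       -6.48692465e-04, -1.68540571e-04]), 'joint_efforts': array([-9.05489674e-05, -4.16407192e+01, -2.77644897e+01,  2.91121819e-05,
        4.02008256e-03,  9.83320689e-06]), 'position': array([ 159.1570212 , -603.55240291,  207.73789451]), 'tool_rot': array([-3.11339148e+00, -4.03546849e-01,  2.01696655e-04]), 'wrist_force': array([0.39460631, 0.13376049, 1.03522812]), 'ft_torque': array([ 0.01895208, -0.00105635,  0.01168355]), 'finger_force': 0.0, 'grip_width': 85.50767870349698} -18.700000000000003
```

View pics/scene0.png

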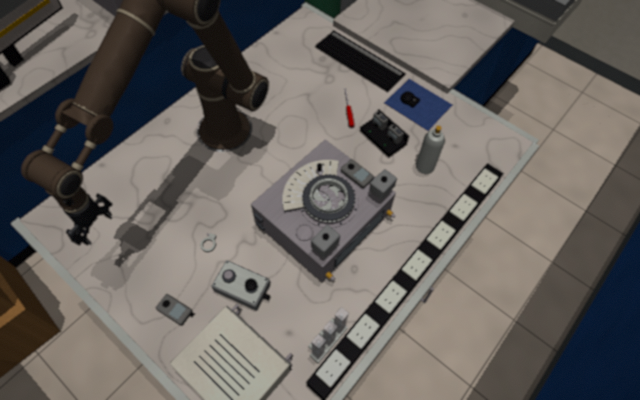

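View pics/top0.png

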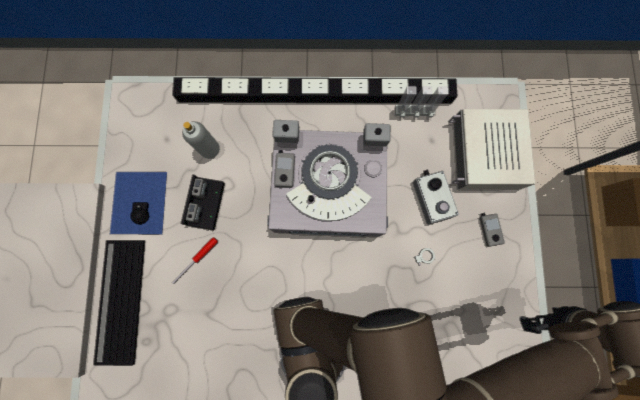

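The scene view shows the station at about (242,284) on the −y side. In the top view the iris is centred near (329,170), the knob is near (310,199), the start button near (442,207) and the stop button near (434,183). I'll enlarge these.

```bash
python3 - <<'E'
import pickle,cv2,numpy as np
t=pickle.load(open("top.pkl","rb"))["pixels"];s=pickle.load(open("scene.pkl","rb"))["pixels"]
def crop(p,u,v,w,h,k):
    im=cv2.resize(p[v:v+h,u:u+w,::-1],None,fx=k,fy=k,interpolation=cv2.INTER_CUBIC)
    for a in range(0,w,10): cv2.putText(im,str(u+a),(a*k,8),0,.3,(0,0,255)); cv2.line(im,(a*k,8),(a*k,14),(0,0,255))
    for a in range(10,h,10): cv2.putText(im,str(v+a),(0,a*k+3),0,.3,(0,0,255));cv2.line(im,(20,a*k),(26,a*k),(0,0,255))
    return im
cv2.imwrite("pics/a.png",np.hstack([crop(t,265,135,120,100,5),crop(t,415,165,40,100,5)]))
cv2.imwrite("pics/b.png",np.hstack([crop(s,270,145,90,90,6),crop(s,205,250,43,90,6)]))
E
```

```text
(no output)
```

View pics/a.png

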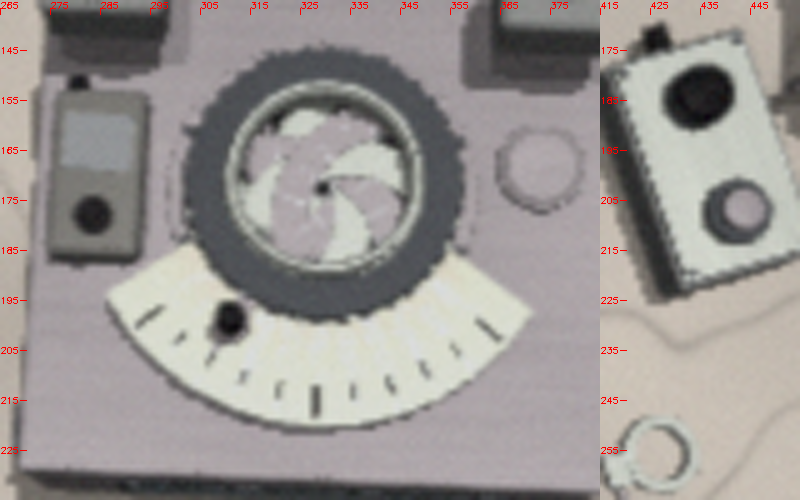

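View pics/b.png

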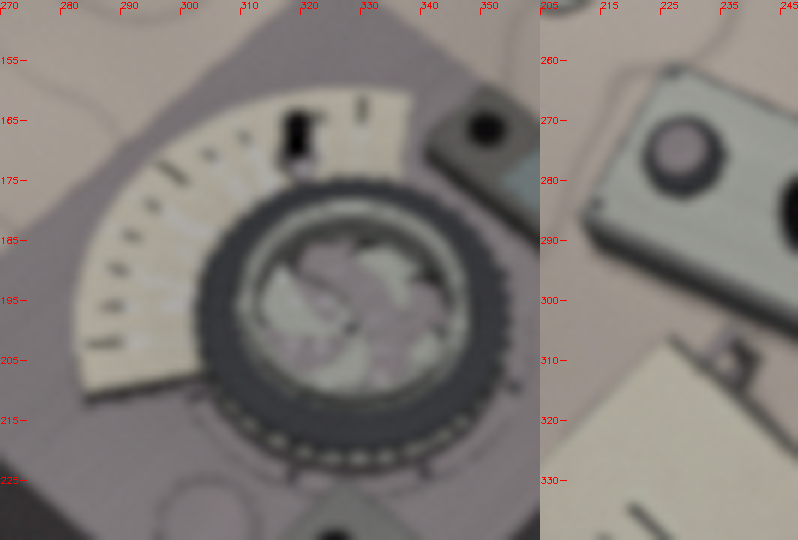

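The marks show clearly in both views: in the top view, first (294.6,198.2), middle (328.2,215.2) and last (362.8,201). The knob head is at (311,198.6). The start button is at (444,207) in the top view and (228.3,275.3) in the scene view.

```bash
cat > h.py <<'E'
import pickle,numpy as np
C={n:pickle.load(open(n+".pkl","rb")) for n in("top","scene")}
def ray(n,u,v,z):
    c=C[n];R=np.array(c["R"]);o=-R.T@c["t"];d=R.T@[(u-c["cx"])/c["fx"],(v-c["cy"])/c["fy"],1]
    return (o+d*(z-o[2])/d[2])[:2]
E
python3 - <<'E'
from h import *
from scipy.optimize import least_squares
P={"top":dict(m0=(294.6,198.2),m1=(328.2,215.2),m2=(362.8,201),k=(311,198.6),b=(444,207),s=(434.6,184.2),ring=(329.8,172.4)),
"scene":dict(m0=(330.5,163.2),m1=(298.7,173.7),m2=(287,202.2),k=(319.5,164.2),b=(228.3,275.3))}
Z=dict(m0=174,m1=174,m2=174,k=218,b=81,s=93,ring=185)
for n in P:
    W={k:ray(n,*p,Z[k]) for k,p in P[n].items()};print(n,{k:np.round(v,1).tolist() for k,v in W.items()})
    def f(p):
        r=[]
        for i,k in enumerate(("m0","m1","m2")):
            a=p[2]+np.radians(50*(i-1)); r+=list(p[:2]+134*np.array([np.cos(a),np.sin(a)])-W[k])
        return r
    s=least_squares(f,[520,0,np.pi]);d=W["k"]-s.x[:2]
    print(" axis",s.x[:2],"mid deg",np.degrees(s.x[2]),"res",np.round(s.fun,1),"knob r",np.hypot(*d),"ring",0.873+np.arctan2(*(d[::-1]))%(2*np.pi)-s.x[2])
E
```

```text
top {'m0': [485.4, 58.6], 'm1': [434.4, -42.6], 'm2': [477.8, -146.6], 'k': [476.9, 8.3], 'b': [474.7, -421.4], 's': [547.7, -390.7], 'ring': [563.0, -47.1]}
 axis [567.88415182 -47.22925621] mid deg 177.92013842883406 res [ 0.1 -0.1 -0.4  0.2  0.2 -0.1] knob r 106.57935762543255 ring 0.36140384875079823
scene {'m0': [489.0, 58.8], 'm1': [436.8, -42.4], 'm2': [480.8, -147.1], 'k': [482.5, 8.9], 'b': [481.9, -424.6]}
 axis [570.85762824 -47.61502267] mid deg 177.72838285108764 res [-0.1 -0.4  0.2  0.1 -0.1  0.4] knob r 104.85946855424355 ring 0.3437371870245496
```

```bash
python3 -m crank '[{"dz":-0.13},{"dx":0.6,"dy":-0.7,"dz":-0.13,"az":0.163},{"dx":0.6,"dy":-0.7,"dz":-0.13,"az":0.163},{"dx":0.6,"dy":-0.7,"dz":-0.13,"az":0.163},{"dx":0.6,"dy":-0.7,"dz":-0.13,"az":0.163},{"dx":0.6,"dy":-0.7,"dz":-0.13,"az":0.163},{"dx":0.6,"dy":-0.7,"dz":-0.13,"az":0.163},{"dx":0.6,"dy":-0.7,"dz":-0.13,"az":0.163},{"dx":0.6,"dy":-0.7,"dz":-0.13,"az":0.163},{"dx":0.6,"dy":-0.7,"dz":-0.13,"az":0.163},{"dx":0.6,"dy":-0.7,"dz":-0.13,"az":0.163},{"dx":0.6,"dy":-0.7,"dz":-0.13,"az":0.163},{"dx":0.6,"dy":-0.7,"dz":-0.13,"az":0.163}]' 1 20
```

```text
$[0]: bad value
```

```bash
python3 -m crank '[{"dx":0,"dy":0,"dz":-0.13,"ax":0,"ay":0,"az":0},{"dx":0.6,"dy":-0.7,"dz":-0.13,"ax":0,"ay":0,"az":0.163},{"dx":0.6,"dy":-0.7,"dz":-0.13,"ax":0,"ay":0,"az":0.163},{"dx":0.6,"dy":-0.7,"dz":-0.13,"ax":0,"ay":0,"az":0.163},{"dx":0.6,"dy":-0.7,"dz":-0.13,"ax":0,"ay":0,"az":0.163},{"dx":0.6,"dy":-0.7,"dz":-0.13,"ax":0,"ay":0,"az":0.163},{"dx":0.6,"dy":-0.7,"dz":-0.13,"ax":0,"ay":0,"az":0.163},{"dx":0.6,"dy":-0.7,"dz":-0.13,"ax":0,"ay":0,"az":0.163},{"dx":0.6,"dy":-0.7,"dz":-0.13,"ax":0,"ay":0,"az":0.163},{"dx":0.6,"dy":-0.7,"dz":-0.13,"ax":0,"ay":0,"az":0.163},{"dx":0.6,"dy":-0.7,"dz":-0.13,"ax":0,"ay":0,"az":0.163},{"dx":0.6,"dy":-0.7,"dz":-0.13,"ax":0,"ay":0,"az":0.163}]' 1 20
```

```text
time_s: 1.3
position: [319.6, -273.3, 260.8]
tool_rot: [3.141, 0.001, -0.001]
wrist_force: [-0.5, 0.0, -0.3]
grip_width: -0.0
finger_force: 0.0
```

```bash
python3 -m crank '[{"dx":0.41,"dy":-0.82,"dz":0,"ax":0,"ay":0,"az":0},{"dx":0.41,"dy":-0.82,"dz":0,"ax":0,"ay":0,"az":0},{"dx":0.41,"dy":-0.82,"dz":0,"ax":0,"ay":0,"az":0},{"dx":0.41,"dy":-0.82,"dz":0,"ax":0,"ay":0,"az":0},{"dx":0.41,"dy":-0.82,"dz":0,"ax":0,"ay":0,"az":0},{"dx":0.41,"dy":-0.82,"dz":0,"ax":0,"ay":0,"az":0},{"dx":0.41,"dy":-0.82,"dz":0,"ax":0,"ay":0,"az":0},{"dx":0.41,"dy":-0.82,"dz":0,"ax":0,"ay":0,"az":0},{"dx":0.41,"dy":-0.82,"dz":0,"ax":0,"ay":0,"az":0},{"dx":0.41,"dy":-0.82,"dz":0,"ax":0,"ay":0,"az":0},{"dx":0.41,"dy":-0.82,"dz":0.1,"ax":0,"ay":0,"az":0},{"dx":0.41,"dy":-0.82,"dz":0.165,"ax":0,"ay":0,"az":0},{"dx":0.41,"dy":-0.82,"dz":0.165,"ax":0,"ay":0,"az":0},{"dx":0.41,"dy":-0.82,"dz":0.165,"ax":0,"ay":0,"az":0}]'
python3 - <<'E'
from rig import optics
import cv2,numpy as np
p=optics.read_camera("top")["pixels"][130:230,260:390,::-1];s=optics.read_camera("scene")["pixels"][100:220,250:380,::-1]
cv2.imwrite("pics/c.png",np.vstack([cv2.resize(p,None,fx=4,fy=4,interpolation=2)[:280],cv2.resize(s[20:100],None,fx=4,fy=4,interpolation=2)]))
E
```

```text
time_s: 2.7
position: [483.2, 54.4, 195.0]
tool_rot: [3.141, -0.001, -0.001]
wrist_force: [0.0, -0.8, 1.0]
grip_width: -0.4
finger_force: 0.0
```

View pics/c.png

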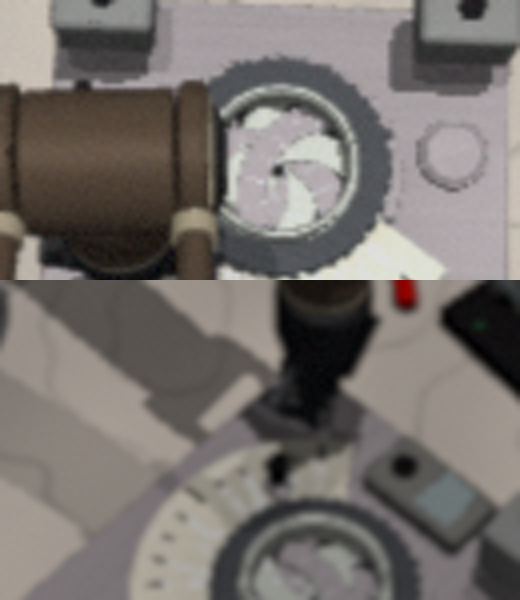

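The arm hides the knob in the top view. In the scene view the fingertip stands just to the +y side of the knob, at (275,465) in the crop, with no contact. I'll push slowly from here.

```bash
python3 -m crank '[{"dx":0,"dy":0.02,"dz":0,"ax":0,"ay":0,"az":0},{"dx":0,"dy":0.04,"dz":0,"ax":0,"ay":0,"az":0},{"dx":0,"dy":0.05,"dz":0,"ax":0,"ay":0,"az":0},{"dx":0,"dy":0.06,"dz":0,"ax":0,"ay":0,"az":0},{"dx":0,"dy":0.07,"dz":0,"ax":0,"ay":0,"az":0}]'
python3 -m crank '[{"dx":0,"dy":0.008,"dz":0,"ax":0,"ay":0,"az":0},{"dx":0,"dy":0.016,"dz":0,"ax":0,"ay":0,"az":0}]'
python3 -m crank '[{"dx":0,"dy":0.008,"dz":0,"ax":0,"ay":0,"az":0},{"dx":0,"dy":0.016,"dz":0,"ax":0,"ay":0,"az":0}]'
python3 -m crank '[{"dx":-0.005,"dy":0.008,"dz":0,"ax":0,"ay":0,"az":0},{"dx":-0.01,"dy":0.016,"dz":0,"ax":0,"ay":0,"az":0}]'
```

```text
time_s: 3.3
position: [483.5, 27.4, 195.0]
tool_rot: [-3.142, -0.002, -0.0]
wrist_force: [-0.6, 0.0, -0.4]
grip_width: 0.2
finger_force: 0.0
time_s: 3.5
position: [483.4, 21.3, 194.8]
tool_rot: [-3.142, -0.003, 0.0]
wrist_force: [0.5, -0.8, 0.1]
grip_width: -0.1
finger_force: 0.0
time_s: 3.7
position: [483.6, 15.3, 195.0]
tool_rot: [-3.141, -0.002, -0.0]
wrist_force: [-0.4, 2.4, 1.6]
grip_width: -0.1
finger_force: 1.3
time_s: 3.9
position: [480.0, 8.5, 195.3]
tool_rot: [-3.142, -0.003, -0.002]
wrist_force: [-0.6, 1.1, 1.6]
grip_width: 0.1
finger_force: 1.0
```

```bash
python3 -m crank '[{"dx":-0.008,"dy":0.012,"dz":0,"ax":0,"ay":0,"az":0},{"dx":-0.014,"dy":0.024,"dz":0,"ax":0,"ay":0,"az":0},{"dx":-0.02,"dy":0.036,"dz":0,"ax":0,"ay":0,"az":0},{"dx":-0.025,"dy":0.048,"dz":0,"ax":0,"ay":0,"az":0},{"dx":-0.03,"dy":0.06,"dz":0,"ax":0,"ay":0,"az":0},{"dx":-0.032,"dy":0.07,"dz":0,"ax":0,"ay":0,"az":0},{"dx":-0.032,"dy":0.07,"dz":0,"ax":0,"ay":0,"az":0}]'
python3 - <<'E'
from rig import optics
import cv2,numpy as np
p=optics.read_camera("top")["pixels"][150:225,270:390,::-1];s=optics.read_camera("scene")["pixels"][140:215,270:380,::-1]
cv2.imwrite("pics/d.png",np.vstack([cv2.resize(p,(480,200)),cv2.resize(s,(587,400),interpolation=2)[:,:480]]) if 0 else cv2.resize(s,None,fx=7,fy=7,interpolation=2))
E
```

```text
time_s: 4.6
position: [466.6, -19.9, 194.8]
tool_rot: [3.141, 0.002, -0.0]
wrist_force: [-0.2, -0.1, -0.9]
grip_width: 0.1
finger_force: 0.0
```

View pics/d.png

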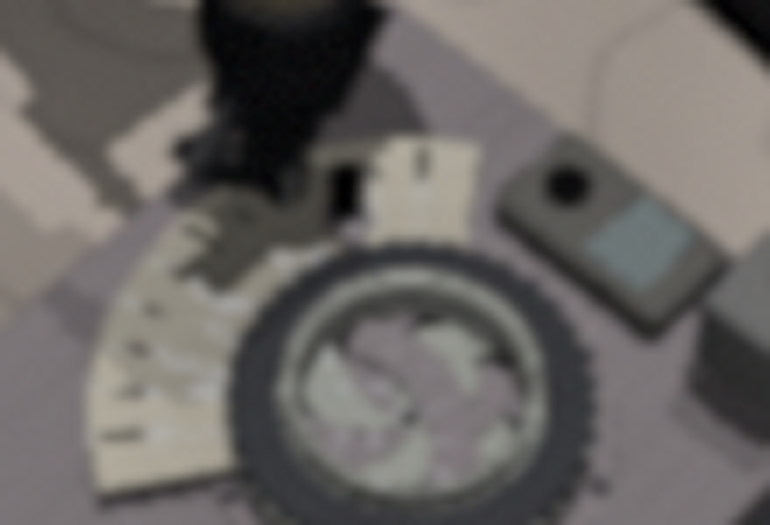

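```bash
python3 - <<'E'
from h import *
import cv2
c=C["scene"];R=np.array(c["R"])
def pr(X):
    x=R@X+c["t"];return np.round([c["fx"]*x[0]/x[2]+c["cx"],c["fy"]*x[1]/x[2]+c["cy"]],1)
print("tcp",pr([466.6,-19.9,195]))
for r in np.arange(.2,.95,.1):
    a=np.radians(177.8)+r-.873;k=np.array([569.4+104*np.cos(a),-47.4+104*np.sin(a)])
    print(round(r,2),k.round(1),pr([*k,218]),pr([*k,188]))
from rig import optics
s=optics.read_camera("scene")["pixels"]
cv2.imwrite("pics/e.png",cv2.resize(np.hstack([c["pixels"][145:195,290:345,::-1],s[145:195,290:345,::-1]]),None,fx=7,fy=7,interpolation=0))
E
```

```text
tcp [310.  170.9]
0.2 [490.6  20.5] [323.7 163.3] [323.5 168.4]
0.3 [484.2  12.3] [320.6 163.8] [320.4 168.9]
0.4 [478.7   3.5] [317.5 164.6] [317.4 169.6]
0.5 [474.1  -5.8] [314.6 165.6] [314.5 170.7]
0.6 [470.4 -15.5] [311.7 166.9] [311.7 171.9]
0.7 [467.7 -25.6] [309.  168.4] [309.1 173.4]
0.8 [466.  -35.8] [306.5 170.1] [306.6 175.1]
0.9 [465.4 -46.2] [304.2 172. ] [304.4 177. ]
```

View pics/e.png

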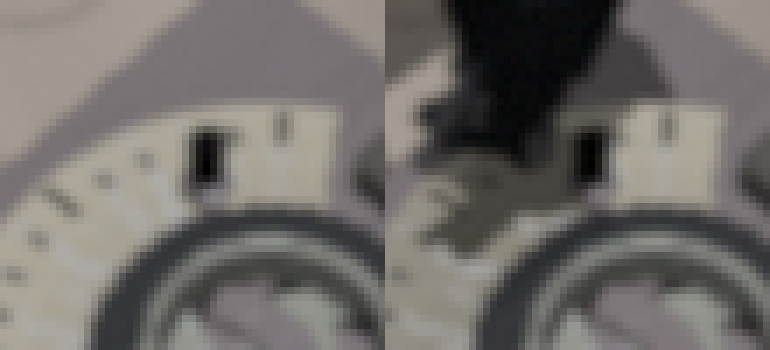

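The knob at (205,157) is in the same place in both crops, so it has not moved. The fingertip shows about 3–5 px higher than the TCP projects, so it passed over the knob: the real shut tip is roughly 20 mm above the nominal TCP. I'll go back and find the tip height by touch.

```bash
python3 -m crank '[{"dx":0,"dy":0,"dz":-0.1,"ax":0,"ay":0,"az":0},{"dx":0.043,"dy":-0.18,"dz":-0.1,"ax":0,"ay":0,"az":0},{"dx":0.043,"dy":-0.18,"dz":-0.1,"ax":0,"ay":0,"az":0},{"dx":0.043,"dy":-0.18,"dz":0,"ax":0,"ay":0,"az":0},{"dx":0.043,"dy":-0.18,"dz":0.02,"ax":0,"ay":0,"az":0},{"dx":0.043,"dy":-0.18,"dz":0.02,"ax":0,"ay":0,"az":0}]'
python3 -m crank '[{"dx":0,"dy":0,"dz":0.01,"ax":0,"ay":0,"az":0},{"dx":0,"dy":0,"dz":0.02,"ax":0,"ay":0,"az":0},{"dx":0,"dy":0,"dz":0.02,"ax":0,"ay":0,"az":0}]'
python3 - <<'E'
from rig import optics
import cv2,numpy as np
s=optics.read_camera("scene")["pixels"]
cv2.imwrite("pics/f.png",cv2.resize(s[110:190,280:370,::-1],None,fx=7,fy=7,interpolation=2))
E
```

```text
time_s: 5.35
position: [481.6, 52.7, 184.8]
tool_rot: [3.141, 0.003, -0.009]
wrist_force: [-0.0, 0.8, 0.3]
grip_width: -0.2
finger_force: 0.0
time_s: 5.65
position: [484.1, 52.3, 179.3]
tool_rot: [-3.142, -0.002, -0.001]
wrist_force: [-0.6, 0.3, -0.2]
grip_width: -0.3
finger_force: 0.0
```

View pics/f.png

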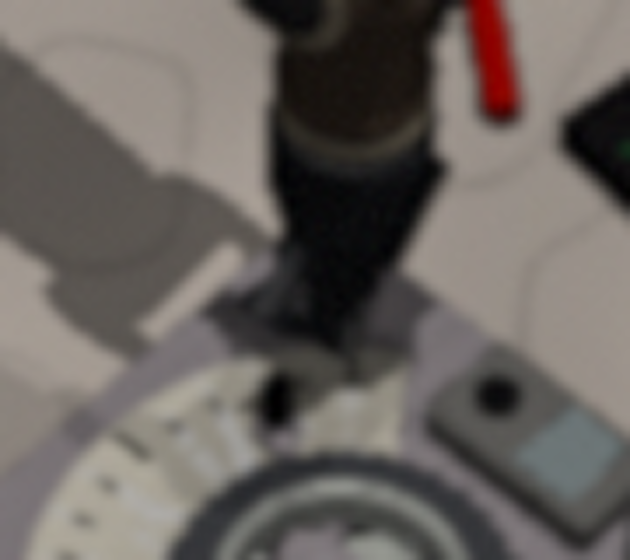

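The knob is at crop (277,398), unchanged. The tip is at about (345,345), still some 4 px above the TCP projection. I'll go down in small steps and watch the force.

```bash
python3 -m crank '[{"dx":0,"dy":0,"dz":0.005,"ax":0,"ay":0,"az":0},{"dx":0,"dy":0,"dz":0.01,"ax":0,"ay":0,"az":0}]'
python3 -m crank '[{"dx":0,"dy":0,"dz":0.005,"ax":0,"ay":0,"az":0},{"dx":0,"dy":0,"dz":0.005,"ax":0,"ay":0,"az":0}]'
```

```text
time_s: 5.9
position: [484.2, 52.6, 175.2]
tool_rot: [-3.142, -0.002, -0.002]
wrist_force: [0.0, -0.3, -0.3]
grip_width: -0.3
finger_force: 0.0
time_s: 6.1
position: [483.5, 52.6, 172.5]
tool_rot: [3.142, 0.003, -0.001]
wrist_force: [0.1, -0.5, 0.5]
grip_width: 0.1
finger_force: 0.0
```

```bash
python3 -m crank '[{"dx":0,"dy":0,"dz":0.005,"ax":0,"ay":0,"az":0},{"dx":0,"dy":0,"dz":0.005,"ax":0,"ay":0,"az":0}]'
```

```text
time_s: 6.3
position: [483.6, 52.7, 170.6]
tool_rot: [-3.142, -0.003, 0.001]
wrist_force: [-0.9, -0.2, 0.4]
grip_width: 0.3
finger_force: 0.0
```

```bash
python3 -m crank '[{"dx":0,"dy":0.02,"dz":0.005,"ax":0,"ay":0,"az":0},{"dx":0,"dy":0.03,"dz":0.005,"ax":0,"ay":0,"az":0},{"dx":0,"dy":0.03,"dz":0.005,"ax":0,"ay":0,"az":0}]'
python3 -m crank '[{"dx":0,"dy":0.01,"dz":0,"ax":0,"ay":0,"az":0},{"dx":0,"dy":0.01,"dz":0,"ax":0,"ay":0,"az":0}]'
python3 -m crank '[{"dx":0,"dy":0.01,"dz":0,"ax":0,"ay":0,"az":0},{"dx":0,"dy":0.01,"dz":0,"ax":0,"ay":0,"az":0}]'
python3 -m crank '[{"dx":0,"dy":0.01,"dz":0,"ax":0,"ay":0,"az":0},{"dx":0,"dy":0.01,"dz":0,"ax":0,"ay":0,"az":0}]'
python3 -m crank '[{"dx":0,"dy":0.01,"dz":0,"ax":0,"ay":0,"az":0},{"dx":0,"dy":0.01,"dz":0,"ax":0,"ay":0,"az":0}]'
```

```text
time_s: 6.6
position: [483.8, 39.9, 168.8]
tool_rot: [3.141, 0.001, -0.0]
wrist_force: [0.4, 0.2, -0.6]
grip_width: 0.4
finger_force: 0.0
time_s: 6.8
position: [483.9, 36.2, 168.9]
tool_rot: [3.141, 0.002, 0.0]
wrist_force: [-0.2, -0.5, 0.7]
grip_width: -0.2
finger_force: 0.0
time_s: 7.0
position: [483.9, 32.3, 168.9]
tool_rot: [3.141, 0.002, 0.0]
wrist_force: [-0.3, 0.6, -0.1]
grip_width: 0.2
finger_force: 0.0
time_s: 7.2
position: [483.8, 28.9, 168.9]
tool_rot: [-3.141, -0.002, 0.0]
wrist_force: [-0.3, 1.2, -0.4]
grip_width: 0.2
finger_force: 0.8
time_s: 7.4
position: [483.8, 24.7, 168.9]
tool_rot: [-3.141, -0.002, 0.0]
wrist_force: [0.4, 2.2, 0.7]
grip_width: -0.0
finger_force: 1.2
```

```bash
python3 -m crank '[{"dx":-0.006,"dy":0.01,"dz":0,"ax":0,"ay":0,"az":0},{"dx":-0.011,"dy":0.02,"dz":0,"ax":0,"ay":0,"az":0},{"dx":-0.016,"dy":0.03,"dz":0,"ax":0,"ay":0,"az":0},{"dx":-0.02,"dy":0.04,"dz":0,"ax":0,"ay":0,"az":0},{"dx":-0.024,"dy":0.05,"dz":0,"ax":0,"ay":0,"az":0},{"dx":-0.028,"dy":0.06,"dz":0,"ax":0,"ay":0,"az":0},{"dx":-0.031,"dy":0.07,"dz":0,"ax":0,"ay":0,"az":0},{"dx":-0.034,"dy":0.08,"dz":0,"ax":0,"ay":0,"az":0},{"dx":-0.035,"dy":0.09,"dz":0,"ax":0,"ay":0,"az":0},{"dx":-0.036,"dy":0.095,"dz":0,"ax":0,"ay":0,"az":0},{"dx":-0.036,"dy":0.095,"dz":0,"ax":0,"ay":0,"az":0}]'
python3 - <<'E'
from rig import optics
import cv2,numpy as np
s=optics.read_camera("scene")["pixels"]
cv2.imwrite("pics/g.png",cv2.resize(s[130:210,270:360,::-1],None,fx=7,fy=7,interpolation=2))
E
```

```text
time_s: 8.5
position: [469.5, -14.0, 168.9]
tool_rot: [3.141, 0.002, -0.0]
wrist_force: [-0.1, 0.8, 1.2]
grip_width: 0.1
finger_force: 0.5
```

View pics/g.png

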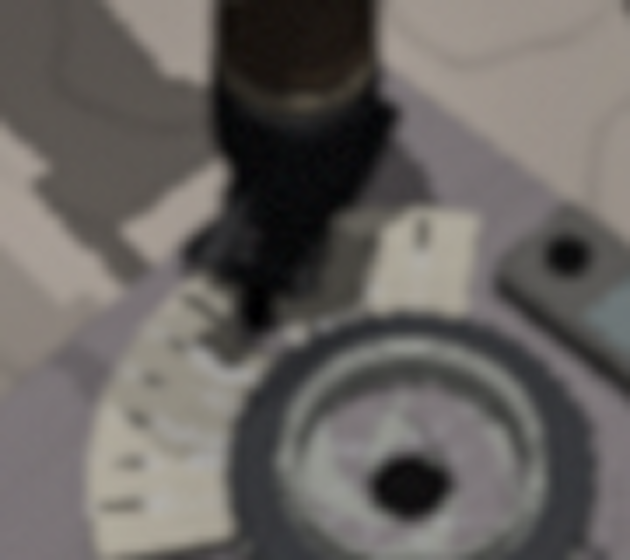

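The knob is at crop column 255, or 306.4 in the full image, which puts the ring at about 0.80. The wide shutter change confirms it is turning. I'll push about 7 mm more, then back off, lift and check.

```bash
python3 -m crank '[{"dx":-0.001,"dy":0.006,"dz":0,"ax":0,"ay":0,"az":0},{"dx":-0.002,"dy":0.012,"dz":0,"ax":0,"ay":0,"az":0},{"dx":-0.002,"dy":0.018,"dz":0,"ax":0,"ay":0,"az":0},{"dx":-0.002,"dy":0.018,"dz":0,"ax":0,"ay":0,"az":0},{"dx":-0.002,"dy":0.018,"dz":0,"ax":0,"ay":0,"az":0}]'
python3 -m crank '[{"dx":0,"dy":-0.02,"dz":0,"ax":0,"ay":0,"az":0},{"dx":0,"dy":-0.05,"dz":0,"ax":0,"ay":0,"az":0},{"dx":0,"dy":-0.05,"dz":-0.1,"ax":0,"ay":0,"az":0},{"dx":0,"dy":-0.05,"dz":-0.2,"ax":0,"ay":0,"az":0},{"dx":0,"dy":-0.05,"dz":-0.25,"ax":0,"ay":0,"az":0},{"dx":0,"dy":-0.05,"dz":-0.25,"ax":0,"ay":0,"az":0}]'
python3 -m crank '[{"dx":-0.1,"dy":0.95,"dz":0,"ax":0,"ay":0,"az":0},{"dx":-0.1,"dy":0.95,"dz":0,"ax":0,"ay":0,"az":0},{"dx":-0.1,"dy":0.95,"dz":0,"ax":0,"ay":0,"az":0},{"dx":-0.1,"dy":0.95,"dz":0,"ax":0,"ay":0,"az":0},{"dx":-0.1,"dy":0.95,"dz":0,"ax":0,"ay":0,"az":0},{"dx":-0.1,"dy":0.95,"dz":0,"ax":0,"ay":0,"az":0},{"dx":-0.1,"dy":0.95,"dz":0,"ax":0,"ay":0,"az":0},{"dx":-0.1,"dy":0.95,"dz":0,"ax":0,"ay":0,"az":0},{"dx":-0.1,"dy":0.95,"dz":0,"ax":0,"ay":0,"az":0},{"dx":-0.1,"dy":0.95,"dz":0,"ax":0,"ay":0,"az":0},{"dx":-0.1,"dy":0.95,"dz":0,"ax":0,"ay":0,"az":0}]'
python3 - <<'E'
from rig import optics
import cv2,numpy as np
s=optics.read_camera("scene")["pixels"][150:215,270:350,::-1];t=optics.read_camera("top")["pixels"][155:230,285:375,::-1]
f=lambda a,k:cv2.resize(a,None,fx=k,fy=k,interpolation=2)
a=f(t,6)[:,:500];b=f(s,6)[:,:300];b=np.vstack([b,np.zeros((60,300,3),np.uint8)])
cv2.imwrite("pics/i.png",np.hstack([a,b]))
E
```

```text
time_s: 9.05
position: [468.7, -20.9, 168.9]
tool_rot: [3.141, 0.003, -0.0]
wrist_force: [-0.0, 0.9, 0.4]
grip_width: -0.0
finger_force: 0.6
time_s: 9.65
position: [471.5, -0.1, 272.9]
tool_rot: [3.14, 0.004, 0.013]
wrist_force: [0.3, 0.4, 1.1]
grip_width: -0.3
finger_force: 0.0
time_s: 10.75
position: [429.3, -378.9, 267.6]
tool_rot: [-3.139, -0.004, 0.002]
wrist_force: [-0.5, -0.1, -0.1]
grip_width: -0.0
finger_force: 0.0
```

View pics/i.png

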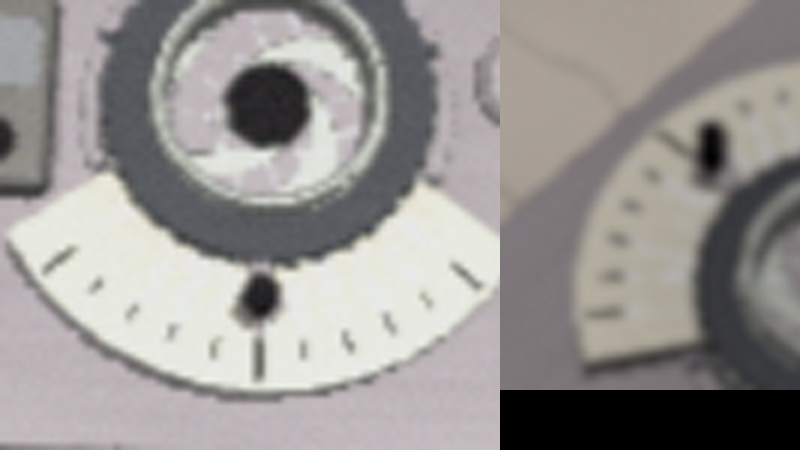

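In the top view, the knob at crop (262,295) is in line with the long mark at (258,358). In the scene view it stands next to the long mark as well. I'll check this numerically and plan the button move.

```bash
python3 - <<'E'
from h import *
from rig import optics,sense
G={"top":(567.9,-47.2,177.92,(328.7,204.2),75),"scene":(570.9,-47.6,177.73,(305.2,171),0)}
for n,(x,y,m,(u,v),_) in G.items():
    p=optics.read_camera(n)["pixels"].astype(float).mean(2)
    u0,v0=int(u)-7,int(v)-7;w=p[v0:v0+15,u0:u0+15];yy,xx=np.mgrid[v0:v0+15,u0:u0+15]
    k=np.clip(60-w,0,None)*(np.hypot(xx-u,yy-v)<5.5);cu,cv=(k*xx).sum()/k.sum(),(k*yy).sum()/k.sum()
    for z in(218,205):
        q=ray(n,cu,cv,z);d=q-[x,y];print(n,cu,cv,z,q,"r",np.hypot(*d),"ring",.873+np.arctan2(d[1],d[0])%(2*np.pi)-np.radians(m))
s=sense();print(s["position"],s["tool_rot"])
E
```

```text
top 328.0408602150538 204.25304659498207 218 [460.61092115 -40.98390832] r 107.46900127624632 ring 0.8514297605772101
top 328.0408602150538 204.25304659498207 205 [462.62793621 -41.3090626 ] r 105.43676094241705 ring 0.8534019788038409
scene 304.7954190525768 174.04737116085371 218 [471.79170218 -50.77267959] r 99.15906712405703 ring 0.944620295361938
scene 304.7954190525768 174.04737116085371 205 [466.18637084 -44.67313946] r 104.75452565505606 ring 0.8846751552155734
[ 429.79685984 -379.31050635  268.90875106] [-3.14145057e+00 -5.65997041e-03  6.81898401e-06]
```

The ring reads about 0.865 (0.852 in the top view, 0.885 in the scene view), well within 0.829–0.917. Next is the start button at about (478.5,−422.5).

```bash
python3 -m crank '[{"dx":0.122,"dy":0.108,"dz":0,"ax":0,"ay":0,"az":0},{"dx":0.122,"dy":0.108,"dz":0,"ax":0,"ay":0,"az":0},{"dx":0.122,"dy":0.108,"dz":0.1,"ax":0,"ay":0,"az":0},{"dx":0.122,"dy":0.108,"dz":0.2,"ax":0,"ay":0,"az":0},{"dx":0.122,"dy":0.108,"dz":0.3,"ax":0,"ay":0,"az":0},{"dx":0.122,"dy":0.108,"dz":0.4,"ax":0,"ay":0,"az":0},{"dx":0.122,"dy":0.108,"dz":0.46,"ax":0,"ay":0,"az":0},{"dx":0.122,"dy":0.108,"dz":0.48,"ax":0,"ay":0,"az":0},{"dx":0.122,"dy":0.108,"dz":0.48,"ax":0,"ay":0,"az":0}]'
python3 - <<'E'
from rig import optics
import cv2,numpy as np
c=optics.read_camera("scene");d=c["pixels"]
import pickle;pickle.dump(d,open("s2.pkl","wb"))
E
python3 -m crank '[{"dx":0,"dy":0,"dz":0.01,"ax":0,"ay":0,"az":0},{"dx":0,"dy":0,"dz":0.02,"ax":0,"ay":0,"az":0},{"dx":0,"dy":0,"dz":0.03,"ax":0,"ay":0,"az":0},{"dx":0,"dy":0,"dz":0.03,"ax":0,"ay":0,"az":0}]'
```

```text
time_s: 11.85
position: [477.9, -422.6, 75.8]
tool_rot: [-3.14, -0.004, 0.003]
wrist_force: [-0.5, 0.7, 0.1]
grip_width: -0.3
finger_force: 0.0
time_s: 12.3
position: [478.1, -423.6, 64.7]
tool_rot: [-3.141, -0.003, 0.0]
wrist_force: [-0.0, -0.8, 0.3]
grip_width: 0.2
finger_force: 0.0
```

Tip at about z 87 and still free. I'll go down in 2 mm steps until it touches.

```bash
for i in 1; do :; done; python3 -m crank '[{"dx":0,"dy":0,"dz":0.005,"ax":0,"ay":0,"az":0},{"dx":0,"dy":0,"dz":0.01,"ax":0,"ay":0,"az":0},{"dx":0,"dy":0,"dz":0.01,"ax":0,"ay":0,"az":0}]'
python3 -m crank '[{"dx":0,"dy":0,"dz":0.005,"ax":0,"ay":0,"az":0},{"dx":0,"dy":0,"dz":0.005,"ax":0,"ay":0,"az":0}]'
python3 -m crank '[{"dx":0,"dy":0,"dz":0.005,"ax":0,"ay":0,"az":0},{"dx":0,"dy":0,"dz":0.005,"ax":0,"ay":0,"az":0}]'
```

```text
time_s: 12.6
position: [478.0, -423.6, 60.5]
tool_rot: [-3.141, -0.003, 0.001]
wrist_force: [0.0, 0.6, 1.1]
grip_width: 0.1
finger_force: 0.0
time_s: 12.8
position: [478.4, -423.8, 58.8]
tool_rot: [3.141, 0.003, 0.0]
wrist_force: [-0.2, 0.1, 0.0]
grip_width: -0.1
finger_force: 0.0
time_s: 13.0
position: [478.4, -423.9, 57.0]
tool_rot: [3.141, 0.003, 0.0]
wrist_force: [0.1, 0.5, 3.1]
grip_width: 0.0
finger_force: 1.1
```

```bash
python3 -m crank '[{"dx":0,"dy":0,"dz":0.005,"ax":0,"ay":0,"az":0},{"dx":0,"dy":0,"dz":0.005,"ax":0,"ay":0,"az":0}]'
python3 -m crank '[{"dx":0,"dy":0,"dz":0.005,"ax":0,"ay":0,"az":0},{"dx":0,"dy":0,"dz":0.005,"ax":0,"ay":0,"az":0}]'
python3 -m crank '[{"dx":0,"dy":0,"dz":0.003,"ax":0,"ay":0,"az":0},{"dx":0,"dy":0,"dz":0.003,"ax":0,"ay":0,"az":0}]'
```

```text
time_s: 13.2
position: [478.5, -424.0, 55.1]
tool_rot: [3.141, 0.003, 0.001]
wrist_force: [-0.7, 0.8, 3.0]
grip_width: -0.4
finger_force: 1.7
time_s: 13.4
position: [478.5, -424.0, 53.1]
tool_rot: [3.141, 0.003, 0.001]
wrist_force: [-0.6, 0.4, 5.1]
grip_width: 0.1
finger_force: 2.3
time_s: 13.6
position: [478.5, -424.0, 52.7]
tool_rot: [3.141, 0.003, 0.0]
wrist_force: [-1.4, 1.8, 6.8]
grip_width: 0.1
finger_force: 3.8
```

```bash
python3 -m crank '[{"dx":0,"dy":0,"dz":0.003,"ax":0,"ay":0,"az":0},{"dx":0,"dy":0,"dz":0.003,"ax":0,"ay":0,"az":0},{"dx":0,"dy":0,"dz":0.003,"ax":0,"ay":0,"az":0}]'
```

```text
time_s: 13.9
position: [478.6, -424.0, 52.6]
tool_rot: [3.141, 0.003, 0.0]
wrist_force: [-3.0, 2.8, 12.4]
grip_width: -0.4
finger_force: 6.2
```

The hard stop came after about 6 mm of travel at a little over 5 N, so the button is right down. I'll release it, lift away, and recheck the ring.

```bash
python3 -m crank '[{"dx":0,"dy":0,"dz":-0.03,"ax":0,"ay":0,"az":0},{"dx":0,"dy":0,"dz":-0.1,"ax":0,"ay":0,"az":0},{"dx":0,"dy":0,"dz":-0.2,"ax":0,"ay":0,"az":0},{"dx":0,"dy":0,"dz":-0.3,"ax":0,"ay":0,"az":0},{"dx":0,"dy":0,"dz":-0.4,"ax":0,"ay":0,"az":0},{"dx":-0.12,"dy":0,"dz":-0.5,"ax":0,"ay":0,"az":0},{"dx":-0.12,"dy":0,"dz":-0.5,"ax":0,"ay":0,"az":0},{"dx":-0.12,"dy":0,"dz":-0.5,"ax":0,"ay":0,"az":0},{"dx":-0.12,"dy":0,"dz":-0.5,"ax":0,"ay":0,"az":0}]'
python3 - <<'E'
from rig import optics
import numpy as np
for n,(u,v) in {"top":(328.7,204.2),"scene":(305.2,171)}.items():
    p=optics.read_camera(n)["pixels"].astype(float).mean(2)
    u0,v0=int(u)-7,int(v)-7;w=p[v0:v0+15,u0:u0+15];yy,xx=np.mgrid[v0:v0+15,u0:u0+15]
    k=np.clip(60-w,0,None)*(np.hypot(xx-u,yy-v)<5.5);print(n,(k*xx).sum()/k.sum(),(k*yy).sum()/k.sum())
E
```

```text
time_s: 14.8
position: [430.0, -423.2, 248.9]
tool_rot: [-3.14, -0.002, 0.001]
wrist_force: [0.4, 0.2, 0.0]
grip_width: -0.1
finger_force: 0.0
top 327.9755244755245 204.24475524475525
scene 304.79685039370077 174.04304461942257
```

The ring has not moved and the arm is clear, so I'm handing the job in.

```bash
python3 -c "
from rig import workorder
print(workorder.sign_off())"
```

```text
the job is handed in; nothing more can be done
None
```

The job is handed in with no verdict returned: by camera the iris pointer stands on the long middle mark (ring about 0.865 rad), and going by force and travel the start button then went right down, after which I lifted the arm clear without going near the stop button; an early pass lightly grazed the knob top (about 3 N) without moving it, and I did not re-measure the loose things or the button's return.

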